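# Sieve the undersize grinding balls by stirring

### The job

A mixed batch of porcelain grinding balls lies on the test sieve, and the large ones block some of its holes. Take the stirring rod from its holder and stir the balls with it until every small ball has dropped through into the receiver and only the large ones are left on the sieve, then stand the rod back in its holder and let go. Move the balls only with the rod, and leave the other things on the bench where they are.

Things in the scene. Friction and masses are not known exactly. Their poses are not given: they have to be found in the camera images.
- sieve: Round steel test sieve, 200 mm across, open at the top, on its clear plastic receiver; it stands fixed on the worktop. Origin: centre of its underside, on the worktop; z up. Rim at z = 100 mm (outside diameter 202 mm); the frame's inside has a radius of 92 mm. The flat perforated plate is 4 mm thick, upper face at z = 60 mm; the receiver's floor is at z = 6 mm.
- plate_center (a point): Centre of the plate's upper face, axes as the sieve's. The plate has 13 round through holes of 28 mm diameter: one here, six with centres 44 mm away at 0, 60, ... 300 degrees from the x axis, six with centres 76 mm away at 30, 90, ... 330 degrees.
- holder: Upright rod holder fixed on the worktop: weighted round foot 80 mm across and a tube, 14.5 mm bore, 22 mm outside, which widens above z = 50 mm to a funnel mouth, 42 mm across inside and 50 mm outside, at z = 66 mm. Origin: centre of its underside, on the worktop and the tube's axis; z up. The bore's bottom is at z = 10 mm.
- rod_grip (a point): Point on the axis of the loose straight stirring rod, in its black rubber grip, 100 mm from the tip; z runs from tip to grip, x and y square to the grip's flat sides. The rod is 135 mm long, about 0.09 kg: steel shaft of 12 mm diameter for the first 68 mm, then the square grip, 20 x 20 mm. It starts tip down in the holder, upright to within 3 degrees, free to lift out.
- rod_tip (a point): Centre of the flat tip end of the stirring rod (axes as for rod_grip).
- large_1: Large glazed, slippery white porcelain ball 1 of 3: 36 mm diameter, 58 g; too big for the sieve's holes, it starts seated in one of them and blocks it (it is rolled out by pushing sideways with about 1 N). Origin: its centre.
- large_2: Large glazed, slippery white porcelain ball 2 of 3: 36 mm diameter, 58 g; too big for the sieve's holes, it starts seated in one of them and blocks it (it is rolled out by pushing sideways with about 1 N). Origin: its centre.
- large_3: Large glazed, slippery white porcelain ball 3 of 3: 36 mm diameter, 58 g; too big for the sieve's holes, it starts seated in one of them and blocks it (it is rolled out by pushing sideways with about 1 N). Origin: its centre.
- small_1: Small glazed, slippery white porcelain ball 1 of 5: 18 mm diameter, 10 g; starts at rest on the solid part of the sieve's plate. Origin: its centre (at z = 69 mm on the plate, about 15 mm in the receiver).
- small_2: Small glazed, slippery white porcelain ball 2 of 5: 18 mm diameter, 10 g; starts at rest on the solid part of the sieve's plate. Origin: its centre (at z = 69 mm on the plate, about 15 mm in the receiver).
- small_3: Small glazed, slippery white porcelain ball 3 of 5: 18 mm diameter, 10 g; starts at rest on the solid part of the sieve's plate. Origin: its centre (at z = 69 mm on the plate, about 15 mm in the receiver).
- small_4: Small glazed, slippery white porcelain ball 4 of 5: 18 mm diameter, 10 g; starts at rest on the solid part of the sieve's plate. Origin: its centre (at z = 69 mm on the plate, about 15 mm in the receiver).
- small_5: Small glazed, slippery white porcelain ball 5 of 5: 18 mm diameter, 10 g; starts at rest on the solid part of the sieve's plate. Origin: its centre (at z = 69 mm on the plate, about 15 mm in the receiver).
- beaker: Glass beaker, 72 x 78 x 95 mm, a bystander. Origin: centre of its underside.
- bench_timer: White bench timer, 39 x 68 x 62 mm, a bystander. Origin: centre of its underside.
- tape: Roll of paper tape lying flat, 82 mm across and 19 mm high, a bystander. Origin: centre of its underside.

How it is judged (in metres and radians):
On the way, in this order (a step that is already met when the one before it is completed fails the run):
1. the rod's tip is down among the balls in the sieve (horizontal distance between rod_tip and sieve below 0.092 m and z of rod_tip in the frame of sieve below 0.08 m), for 0.2 s.
2. all five small balls are below the sieve's plate, in the receiver (z of each of small_1, small_2, small_3, small_4, small_5 in the frame of sieve below 0.05 m and horizontal distance between each of small_1, small_2, small_3, small_4, small_5 and sieve below 0.095 m), for 0.2 s.
At the end, for the whole second after the job is handed in: All five small balls lie in the receiver, centres under 50 mm above its foot; all three large balls are on the plate inside the frame; the rod stands released and still in its holder, tip down, within 10 mm of the tube's axis, under 20 mm above the holder's underside, tilted under 0.15 rad (all of step 2 and z of large_1 in the frame of sieve between 0.064 and 0.1 m and horizontal distance between each of large_1, large_2, large_3 and sieve below 0.095 m and z of large_2 in the frame of sieve between 0.064 and 0.1 m and z of large_3 in the frame of sieve between 0.064 and 0.1 m and horizontal distance between rod_tip and holder below 0.01 m and z of rod_tip in the frame of holder below 0.02 m and angle between rod_grip's own z axis and vertical below 0.15 rad and linear speed of rod below 0.02 m/s); the robot touches nothing.
It fails at once if the gripper or arm touches a grinding ball (contact force between any of the fingers, the arm and large_1 above 0.3 N or contact force between any of the fingers, the arm and large_2 above 0.3 N or contact force between any of the fingers, the arm and large_3 above 0.3 N or contact force between any of the fingers, the arm and small_1 above 0.3 N or contact force between any of the fingers, the arm and small_2 above 0.3 N or contact force between any of the fingers, the arm and small_3 above 0.3 N or contact force between any of the fingers, the arm and small_4 above 0.3 N or contact force between any of the fingers, the arm and small_5 above 0.3 N).
It fails at once if the beaker, the timer or the tape roll is shifted by more than 30 mm or tipped (distance of any of beaker, bench_timer, tape from where it was at the start of the episode above 0.03 m or angle between any of beaker, bench_timer, tape's own z axis and vertical above 0.3 rad).
It also fails if it takes over 72 s, if anything falls off the work surface, if the arm or the gripper's body presses on something with over 40 N, if the wrist force passes 120 N, or if a joint passes its speed limit or range.

### The arm

A 6-joint arm with a two-finger parallel gripper is mounted at the origin on a cart in front of the work surface, level with it; the furniture and walls round the work are solid. World frame = base frame: x ahead of the robot, y to its left, z up, the work surface at z = 0. Lengths are in mm, angles in rad, forces in N, time in s.
With the tool pointing down it reaches from about 275 to 1000 mm from the base axis. Payload 8.4 kg.
Tool frame: the origin (TCP) lies at the very end of the fingers, on their centre line; the grasp point (between the pads) lies 19 mm behind it; z points along the fingers, y is the direction in which the jaws open and shut (so a half turn about z gives the same grasp; the last joint's range is limited). The gripper opens to 85 mm and grips with 20 to 120 N. Pads are 22 mm wide; open, the fingers measure 114 mm over their backs; the gripper's body (76 mm by 85 mm) begins 54 mm behind the grasp point. The pads swing forward as they close: fully open they stand 13 mm farther back than shut.
Start: joints at [1.169, 0.353, 1.633, -0, 1.155, -0.002], TCP at [243.27, 575.715, 231.281] pointing down, gripper open.
Joint ranges: [-2.63, 2.63], [-0.92, 2.1], [0.06, 2.66], [-1.3, 4.44], [0, 2.69], [-3.02, 3.02]. Speed limits (rad/s): [2.22, 2.22, 2.79, 3.14, 3.14, 3.14].

### API

Orientations are given as [roll, pitch, yaw] about the fixed x, y, z axes, in that order (R = Rz(yaw) Ry(pitch) Rx(roll)).
In Python, from rig import r gives the robot as it stands.
- The arm moves only by the tool move_arm, never from a script. Its argument "increments" is a list of rows, each an object of numbers: "tx", "ty", "tz": the shift along the tool's x, y, z in cm; "rx", "ry", "rz": the turn, a rotation vector about the tool's x, y, z in degrees; "gripper": the gripper's target within -1 to 1 (fully open at 1, half-way at 0, shut at -1). A call has 1 to 12 rows; each row shifts and turns the commanded pose from where the row before left it, along the tool's axes as they then stand; what a row does not reach is not made up. A row lasts 1/10 s, in which the tool goes at most 50 mm and 8.59 degrees, less where a joint would pass 70% of its speed; a pose out of reach is approached as far as the arm can. A call is refused whole if a number of a shift passes 5 or a number of a turn 8.59, either way. A call with a gripper value outside its range is refused whole. The fingers move at their own pace and stop on an object; "squeeze" is the grip in N (left out, the last holds). Time passes only in rows, so rows that do not move let the fingers close. It gives the time, the measured TCP pose, the force and the opening at its end, in the units of the state.
- r.sense(): the state, without advancing time (a new reading comes with each control period).
- r.grab_frame(name): name is "scene" or "top" or "wrist"; returns (picture, depth): 420x560x3 uint8, red, green, blue; 420x560 float32, mm along the optical axis (not along the pixel's ray), 0 where there is no reading.
- r.camera_model(name): a dict with "fx", "fy", "cx", "cy" (pixels), "R" (3x3) and "t" (3): a world point X has camera coordinates R X + t; the wrist camera has in their place "hand_eye" (4x4, takes a point from camera to tool coordinates, whose origin is the TCP and whose axes are the flange's). Camera axes: x right, y down, z forward; pixel columns grow to the right and rows downward; lengths in mm; the calibration is good to about 2 mm. The wrist camera is an equidistant fisheye: a pixel r from the principal point sees the ray r / f radians off the axis. A picture is of the moment at which its call begins: read the wrist's pose just before it. camera_model takes no time and is no camera call.
- r.sign_off(): hands the job in, once; it reports no verdict.
Trained networks look in the newest picture that a camera, given by its name, has taken for a name from the list of things; names that differ only in an ending like _2 or _b are one class to them, and where a whole thing is asked for, a point or a joint stands for the part that bears it (a point fixed in the world has none). Each returns a list of dicts, best first, with "confidence" (0 to 1); they miss things now and then, are a little off and sometimes report something else, mostly with a low value. They report only what shows in the picture. A call takes as long as a camera call.
- r.cut_out(query, camera): "mask" (420x560 bool, what is visible of it) and "bbox" ([left, top, right, bottom] in pixels, round what is visible of it).
- r.place_of(query, camera): "location" ([row, column] in pixels: a listed point, or the origin of a listed thing).
The state is a dict: "clock": time; "qpos": joint angles; "qvel": joint speeds; "joint_efforts": joint torques, N m; "eef_pos": TCP position; "tcp_rot": TCP orientation; "contact_force": force on the tool from outside, world axes, zero at the start; "wrist_torque": the same for the moment, N m; "opening": opening from 0.0 (shut) to 1.0 (fully open).
Only numpy, scipy, OpenCV 4.12 (cv2) and the standard library are available. Lean on these libraries where they do the work, as an engineer would, in place of code of your own. Each camera call takes 0.05 s, during which the arm holds its last target. There are 200 camera calls.

## Working session

There is one attempt and no reset: what is moved stays moved. The work goes in short steps, Python scripts to look and compute and a tool call to move; the robot and the scene stay as the last step left them, time stands still between calls to the robot, and variables do not carry over. Pictures are saved under pics/ and viewed, about 8 in all and at most 12, crops included, and the job is handed in when it is done.

Besides the shell and the picture viewer there is one more tool, called after "Emit:" as name(argument=value, ...) on one line, values as JSON. move_arm: Moves the arm, as the interface text tells. Its arguments: {"type":"object","properties":{"increments":{"type":"array","items":{"type":"object","properties":{"tx":{"type":"number"},"ty":{"type":"number"},"tz":{"type":"number"},"rx":{"type":"number"},"ry":{"type":"number"},"rz":{"type":"number"},"gripper":{"type":"number"}}}},"squeeze":{"type":"number"}},"required":["increments"]}

```bash
mkdir -p pics; ls; cat > h.py <<'E'
from rig import r
import numpy as np, cv2
from scipy.spatial.transform import Rotation as Ro
def save(n,img,scale=1): 
    cv2.imwrite('pics/'+n,cv2.cvtColor(cv2.resize(img,None,fx=scale,fy=scale,interpolation=cv2.INTER_CUBIC),cv2.COLOR_RGB2BGR))
def unproj(cam,row,col,depth=None,z=None):
    m=r.camera_model(cam);R=np.array(m['R']);t=np.array(m['t'])
    d=np.array([(col-m['cx'])/m['fx'],(row-m['cy'])/m['fy'],1.])
    C=-R.T@t; D=R.T@d
    s=depth if depth is not None else (z-C[2])/D[2]
    return C+s*D
def proj(cam,X):
    m=r.camera_model(cam);c=np.array(m['R'])@np.array(X)+np.array(m['t'])
    return m['fy']*c[1]/c[2]+m['cy'],m['fx']*c[0]/c[2]+m['cx']
E
python3 - <<'E'
from h import *
s=r.sense();print(s['clock'],s['eef_pos'],s['tcp_rot'])
for c in ['scene','top']:
    p,d=r.grab_frame(c);save(c+'0.png',p);np.save(c+'d.npy',d);np.save(c+'p.npy',p)
    m=r.camera_model(c);print(c,m['fx'],-np.array(m['R']).T@m['t'],np.round(m['R'],2).tolist())
    for q,z in [('sieve',0),('plate_center',60),('holder',0),('rod_grip',110),('rod_tip',10),('large_1',None),('small_1',69),('beaker',0),('bench_timer',0),('tape',0)]:
        for o in r.place_of(q,c)[:8]:
            row,col=o['location']; 
            zz=z if z is not None else 70
            print(c,q,round(o['confidence'],2),np.round([row,col],1),np.round(unproj(c,row,col,z=zz),1))
E
```

```text
pics
0.0 [243.0891642  575.27602601 230.54662312] [-3.14019573e+00  2.37246327e-05  2.74177423e+00]
scene 403.29327938770894 [  62.49887822 -415.76353346  801.39839008] [[0.62, -0.78, -0.0], [-0.56, -0.44, -0.7], [0.55, 0.43, -0.72]]
scene sieve 0.89 [293.8 311.8] [ 510.8 -142.4    0. ]
scene sieve 0.45 [277.  324.4] [ 568.1 -138.7    0. ]
scene plate_center 0.89 [277.9 314.5] [ 514.7 -143.5   60. ]
scene holder 0.79 [250.4 226.5] [481.8 103.9   0. ]
scene rod_grip 0.72 [213.8 219.4] [495.1 124.4 110. ]
scene rod_grip 0.22 [288.8 286.3] [ 427.  -132.4  110. ]
scene large_1 0.75 [292.1 312.8] [ 476.4 -165.4   70. ]
scene large_1 0.74 [267.4 293.9] [503.3 -94.4  70. ]
scene large_1 0.6 [266.7 334. ] [ 560.5 -164.    70. ]
scene large_1 0.56 [287.4 346.3] [ 530.6 -215.1   70. ]
scene large_1 0.44 [206.3 169. ] [459.  277.2  70. ]
scene small_1 0.54 [274.3 321.7] [ 526.9 -153.7   69. ]
scene small_1 0.53 [254.  318.5] [ 569.5 -115.5   69. ]
scene small_1 0.43 [276.8 309.9] [ 505.3 -137.2   69. ]
scene small_1 0.42 [287.2 285.5] [ 450.7 -111.7   69. ]
scene small_1 0.37 [286.9 347.5] [ 53
[... 625 characters left out ...]
28.8    0. ]
top rod_grip 0.63 [232.8 245.8] [499.  117.2 110. ]
top rod_grip 0.36 [234.8 326.8] [ 495.2 -124.4  110. ]
top large_1 0.64 [229.4 315. ] [517.  -92.5  70. ]
top large_1 0.63 [214.7 336.9] [ 563.8 -160.8   70. ]
top large_1 0.55 [239.  246.2] [485.2 119.1  70. ]
top large_1 0.54 [238.2 340.7] [ 490.4 -171.4   70. ]
top small_1 0.58 [221.7 353. ] [ 542.4 -210.6   69. ]
top small_1 0.47 [210.9 327.7] [ 575.7 -132.5   69. ]
top small_1 0.37 [248.6 322.3] [ 458.  -114.6   69. ]
top small_1 0.36 [226.  335.8] [ 528.4 -157.    69. ]
top beaker 0.73 [236.1 175.4] [501.  354.9   0. ]
top bench_timer 0.8 [170.3 276.3] [725.7  30.5   0. ]
top tape 0.83 [245.3 389.6] [ 477.5 -339.3    0. ]
```

```bash
python3 - <<'E'
from h import *
a=np.load('scenep.npy');b=np.load('topp.npy')
A=cv2.resize(a[190:350,200:400],(800,640),interpolation=cv2.INTER_CUBIC)[:,:]
A=cv2.resize(a[195:345,200:400],(500,375),interpolation=cv2.INTER_CUBIC)
B=cv2.resize(b[190:270,225:375],(800,427),interpolation=cv2.INTER_CUBIC)
A=cv2.copyMakeBorder(A[:,:],0,0,0,300,cv2.BORDER_CONSTANT)
save('c1.png',np.vstack([A[:,:800],B])[:,:],0.74)
E
```

```text
(no output)
```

View pics/c1.png

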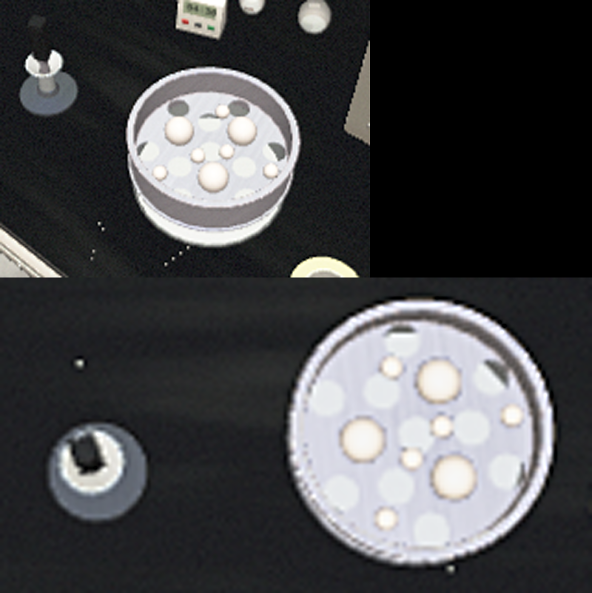

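View pics/scene0.png

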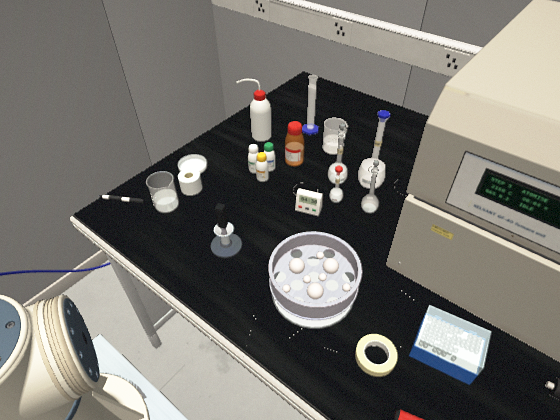

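The overhead crop shows the sieve with three large balls seated in alternate holes of the 44 mm ring. The small balls are at crop pixels (392,367), (512,415), (442,426), (411,459) and (386,519). The holder foot is at (97,471), with the black grip leaning up and to the left.

```bash
cat >> h.py <<'E'
HP=[(0,0)]+[(44*np.cos(np.radians(a)),44*np.sin(np.radians(a))) for a in range(0,360,60)]+[(76*np.cos(np.radians(a)),76*np.sin(np.radians(a))) for a in range(30,390,60)]
HP=np.array(HP)
E
python3 - <<'E'
from h import *
from scipy.optimize import least_squares
c2=lambda x,y:(190+(y-277.5)/3.947,225+x/3.947)
U=lambda x,y,z:unproj('top',*c2(x,y),z=z)[:2]
hol=[U(x,y,60) for x,y in [(326,398),(383,390),(341,492),(396,486),(431,528),(416,434),(472,427)]]
hol+=[U(x,y,71.0) for x,y in [(362,440),(439,381),(454,478)]]
hol=np.array(hol)
def res(p):
    R=Ro.from_euler('z',p[2]).as_matrix()[:2,:2]
    H=HP@R.T+p[:2]
    return np.min(np.linalg.norm(hol[:,None]-H[None],axis=2),axis=1)
best=min((least_squares(res,[518,-142,a]) for a in np.radians([0,15,30,45])),key=lambda s:s.cost)
print('sieve',best.x,np.degrees(best.x[2]),np.round(best.fun,1))
print('rim',U(421,431,100))
R=Ro.from_euler('z',best.x[2]).as_matrix()[:2,:2]
print('H',np.round(HP@R.T+best.x[:2]).tolist())
for p in [(362,440),(439,381),(454,478)]:print('L',U(*p,71))
for p in [(392,367),(512,415),(442,426),(411,459),(386,519)]:print('S',U(*p,69))
print('foot',U(97,471,0),'funnel',U(92,461,66),'grip top',U(86,452,145))
# scene check
for c in ['scene']:
  r.grab_frame(c)
  for q in ['holder','rod_grip']:
    for o in r.cut_out(q,c)[:1]: print(q,o['bbox'],o['confidence'])
print(np.round(r.camera_model('wrist')['hand_eye'],3).tolist(),r.camera_model('wrist')['fx'])
s=r.sense();print(s['qpos'])
E
```

```text
sieve [ 517.95878429 -141.64666574    0.66135018] 37.892573909055145 [1.  0.9 0.5 0.4 1.6 0.5 0.3 0.7 0.3 1. ]
rim [ 514.64012691 -140.3778819 ]
H [[518.0, -142.0], [553.0, -115.0], [512.0, -98.0], [477.0, -125.0], [483.0, -169.0], [524.0, -185.0], [559.0, -158.0], [547.0, -71.0], [471.0, -82.0], [443.0, -152.0], [489.0, -212.0], [565.0, -202.0], [593.0, -131.0]]
L [511.38681056 -97.64597421]
L [ 558.76482345 -158.52723471]
L [ 482.2529075 -169.0344939]
S [ 569.98695488 -121.85338128]
S [ 532.5678541  -215.70620644]
S [ 523.32557665 -160.59686821]
S [ 497.07153432 -135.97975391]
S [ 450.08913684 -116.03445519]
foot [493.72055677 114.28783618] funnel [493.55823671 113.10837912] grip top [490.12482257 111.103036  ]
holder [210.2, 222.0, 240.2, 258.7] 0.57
rod_grip [214.6, 200.6, 228.7, 230.8] 0.7
[[-0.0, -0.963, -0.268, 67.589], [1.0, -0.001, 0.0, -0.839], [-0.001, -0.268, 0.963, -142.531], [0.0, 0.0, 0.0, 1.0]] 325.19226210127806
[ 1.16860098e+00  3.53004406e-01  1.63339196e+00  1.82305094e-06
  1.15521439e+00 -2.40380737e-03]
```

Emit:
move_arm(increments=[{"tx": -3.72, "ty": -2.97, "gripper": 1}, {"tx": -3.72, "ty": -2.97}, {"tx": -3.72, "ty": -2.97}, {"tx": -3.72, "ty": -2.97}, {"tx": -3.72, "ty": -2.97}, {"tx": -3.72, "ty": -2.97}, {"tx": -3.72, "ty": -2.97}, {"tx": -3.72, "ty": -2.97}, {"tx": -3.72, "ty": -2.97}, {"tx": -3.72, "ty": -2.97}, {"tx": -3.72, "ty": -2.97}, {}])

```text
invalid input
```

```bash
cat >> h.py <<'E'
def wray(row,col,s):
    m=r.camera_model('wrist');x=(col-m['cx'])/m['fx'];y=(row-m['cy'])/m['fy'];th=np.hypot(x,y)
    d=np.array([np.sin(th)*x/max(th,1e-9),np.sin(th)*y/max(th,1e-9),np.cos(th)])
    H=np.array(m['hand_eye']);Rw=Ro.from_euler('xyz',s['tcp_rot']).as_matrix()
    return np.array(s['eef_pos'])+Rw@H[:3,3],Rw@H[:3,:3]@d
def wun(row,col,s,z):
    C,D=wray(row,col,s);return C+(z-C[2])/D[2]*D
E
python3 - <<'E'
from h import *
s=r.sense();print(s['clock'],s['eef_pos'],s['tcp_rot'],s['opening'],s['qpos'])
p,d=r.grab_frame('wrist');save('w1.png',p)
for q,z in [('rod_grip',110),('holder',0),('rod_tip',10)]:
    for o in r.place_of(q,'wrist')[:2]:
        print(q,o['confidence'],o['location'],wun(*o['location'],s,z))
for o in r.cut_out('rod_grip','wrist')[:1]:
    print(o['bbox'],o['confidence'])
E
```

```text
1.25 [243.26885902 575.71487462 231.28165885] [-3.14157455e+00 -1.71137945e-06  2.74180037e+00] 0.9989533865956662 [ 1.16860098e+00  3.53004406e-01  1.63339196e+00  1.82305094e-06
  1.15521439e+00 -2.40380737e-03]
holder 0.74 [390.4, 104.0] [497.35435009 110.94935973   0.        ]
[85.6, 405.5, 93.5, 416.3] 0.54
```

View pics/w1.png

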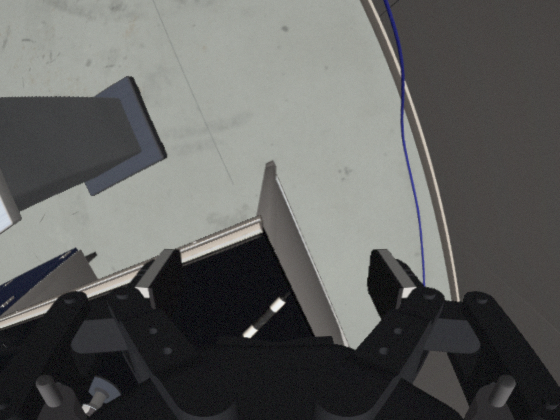

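The wrist view shows only the bench edge and the fingers, because the move was refused. I'll resend it with every key filled in, stopping short so that the rod stays in the wrist view.

Emit:
move_arm(increments=[{"tx": -3.4, "ty": -2.97, "tz": 0, "rx": 0, "ry": 0, "rz": 0, "gripper": 1}, {"tx": -3.4, "ty": -2.97, "tz": 0, "rx": 0, "ry": 0, "rz": 0, "gripper": 1}, {"tx": -3.4, "ty": -2.97, "tz": 0, "rx": 0, "ry": 0, "rz": 0, "gripper": 1}, {"tx": -3.4, "ty": -2.97, "tz": 0, "rx": 0, "ry": 0, "rz": 0, "gripper": 1}, {"tx": -3.4, "ty": -2.97, "tz": 0, "rx": 0, "ry": 0, "rz": 0, "gripper": 1}, {"tx": -3.4, "ty": -2.97, "tz": 0, "rx": 0, "ry": 0, "rz": 0, "gripper": 1}, {"tx": -3.4, "ty": -2.97, "tz": 0, "rx": 0, "ry": 0, "rz": 0, "gripper": 1}, {"tx": -3.4, "ty": -2.97, "tz": 0, "rx": 0, "ry": 0, "rz": 0, "gripper": 1}, {"tx": -3.4, "ty": -2.97, "tz": 0, "rx": 0, "ry": 0, "rz": 0, "gripper": 1}, {"tx": -3.4, "ty": -2.97, "tz": 0, "rx": 0, "ry": 0, "rz": 0, "gripper": 1}, {"tx": -3.4, "ty": -2.97, "tz": 0, "rx": 0, "ry": 0, "rz": 0, "gripper": 1}], squeeze=60)

```text
clock: 2.6
eef_pos: [461.2, 127.5, 231.6]
tcp_rot: [3.141, 0.001, 2.742]
contact_force: [1.4, 0.7, 0.7]
opening: 1.001
```

```bash
python3 - <<'E'
from h import *
s=r.sense();print(s['clock'],s['eef_pos'],s['tcp_rot'],s['opening'],s['qpos'])
p,d=r.grab_frame('wrist');save('w2.png',p)
for q,z in [('rod_grip',110),('holder',0)]:
    for o in r.place_of(q,'wrist')[:2]:
        print(q,o['confidence'],o['location'],wun(*o['location'],s,z))
print([ (x,y) for x,y in []])
E
```

```text
2.6 [461.2369323  127.45226012 231.61449588] [3.14105012e+00 6.41179073e-04 2.74180187e+00] 1.0009332008384804 [ 2.66443260e-01  1.22025365e-01  1.93709419e+00  3.42676706e-05
  1.08163373e+00 -9.04578549e-01]
rod_grip 0.97 [234.6, 275.9] [495.43644108 112.9413483  110.        ]
holder 0.7 [200.9, 275.6] [495.80983667 112.77239866   0.        ]
[]
```

View pics/w2.png

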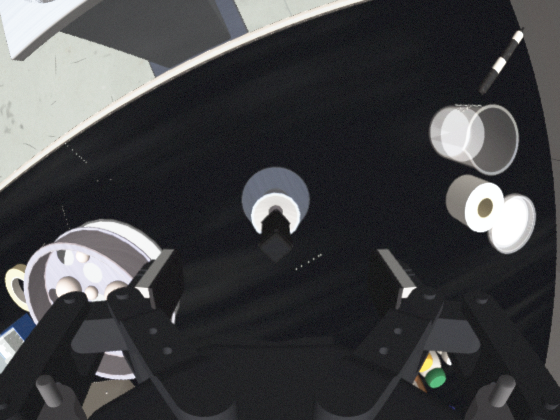

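The wrist view shows the holder at about (275,205), with the grip's top face as a diamond near (276,246). I'll measure its yaw from an enlarged, brightened crop.

```bash
python3 - <<'E'
from h import *
p=cv2.imread('pics/w2.png')[:,:,::-1]
c=p[205:275,240:310].astype(float)
c=np.clip((c-5)*4,0,255).astype(np.uint8)
save('w2c.png',c,7)
E
```

```text
(no output)
```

View pics/w2c.png

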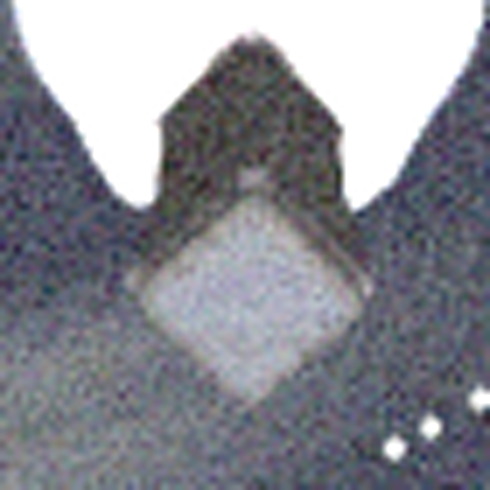

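The grip's top face has crop corners at (130,280), (255,180), (372,290) and (247,402).

```bash
python3 - <<'E'
from h import *
s=r.sense()
P=np.array([wun(205+y/7,240+x/7,s,145)[:2] for x,y in [(130,280),(255,180),(372,290),(247,402)]])
print(P,P.mean(0))
for i in range(4):
    e=P[(i+1)%4]-P[i];print(np.linalg.norm(e),np.degrees(np.arctan2(e[1],e[0]))%90)
Rt=Ro.from_euler('xyz',s['tcp_rot']).as_matrix();y=Rt[:,1];print('tool y ang',np.degrees(np.arctan2(y[1],y[0])))
E
```

```text
[[485.48192637 102.17204824]
 [480.04170374 119.35839508]
 [497.02592478 126.05553081]
 [504.23215515 108.06821531]] [491.69542751 113.91354736]
18.026828334104863 17.56483342882538
18.25692721660065 21.520069107096422
19.377132779140265 21.832443850891025
19.655428393212407 17.456193054694552
tool y ang 66.84621328072366
```

Emit:
move_arm(increments=[{"tx": -3.37, "ty": -0.06, "tz": 0, "rx": 0, "ry": 0, "rz": 0, "gripper": 1}, {"tx": 0, "ty": 0, "tz": 0.5, "rx": 0, "ry": 0, "rz": 7.87, "gripper": 1}, {"tx": 0, "ty": 0, "tz": 2.0, "rx": 0, "ry": 0, "rz": 7.87, "gripper": 1}, {"tx": 0, "ty": 0, "tz": 2.5, "rx": 0, "ry": 0, "rz": 7.87, "gripper": 1}, {"tx": 0, "ty": 0, "tz": 2.5, "rx": 0, "ry": 0, "rz": 7.87, "gripper": 1}, {"tx": 0, "ty": 0, "tz": 2.5, "rx": 0, "ry": 0, "rz": 7.87, "gripper": 1}, {"tx": 0, "ty": 0, "tz": 2.5, "rx": 0, "ry": 0, "rz": 7.87, "gripper": 1}, {"tx": 0, "ty": 0, "tz": 0.6, "rx": 0, "ry": 0, "rz": 0, "gripper": 1}, {"tx": 0, "ty": 0, "tz": 0, "rx": 0, "ry": 0, "rz": 0, "gripper": 1}])

```text
clock: 3.65
eef_pos: [490.6, 116.2, 99.7]
tcp_rot: [-3.14, -0.0, 1.923]
contact_force: [0.1, -1.0, 1.0]
opening: 1.001
```

Emit:
move_arm(increments=[{"tx": 0, "ty": 0, "tz": 0, "rx": 0, "ry": 0, "rz": 0, "gripper": -1}, {"tx": 0, "ty": 0, "tz": 0, "rx": 0, "ry": 0, "rz": 0, "gripper": -1}, {"tx": 0, "ty": 0, "tz": 0, "rx": 0, "ry": 0, "rz": 0, "gripper": -1}, {"tx": 0, "ty": 0, "tz": 0, "rx": 0, "ry": 0, "rz": 0, "gripper": -1}, {"tx": 0, "ty": 0, "tz": 0, "rx": 0, "ry": 0, "rz": 0, "gripper": -1}, {"tx": 0, "ty": 0, "tz": 0, "rx": 0, "ry": 0, "rz": 0, "gripper": -1}, {"tx": 0, "ty": 0, "tz": 0, "rx": 0, "ry": 0, "rz": 0, "gripper": -1}], squeeze=60)

```text
clock: 4.35
eef_pos: [492.0, 115.6, 100.9]
tcp_rot: [3.14, 0.0, 1.918]
contact_force: [0.2, 0.5, 5.5]
opening: 0.228
```

```bash
python3 - <<'E'
from h import *
s=r.sense();print(s['clock'],s['eef_pos'],s['tcp_rot'],s['opening'],s['contact_force'],s['wrist_torque'])
p,d=r.grab_frame('wrist');save('w3.png',p[120:])
E
```

```text
4.35 [492.00353971 115.63406605 100.89701287] [3.14037112e+00 1.25627859e-04 1.91770490e+00] 0.2281161905002908 [0.15371438 0.53373309 5.4667103 ] [-0.01685057  0.07782401  0.00288164]
```

View pics/w3.png

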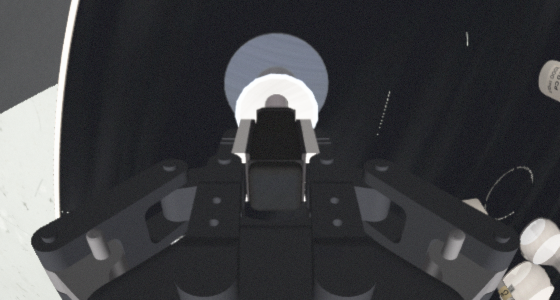

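The opening of 0.228 (about 19 mm) matches the grip's 20 mm, so the rod is held. Next I lift it and carry it over the sieve to the far side of small ball S1.

Emit:
move_arm(increments=[{"tx": 0, "ty": 0, "tz": -2, "rx": 0, "ry": 0, "rz": 0, "gripper": -1}, {"tx": 0, "ty": 0, "tz": -3.4, "rx": 0, "ry": 0, "rz": 0, "gripper": -1}, {"tx": 0, "ty": 0, "tz": -4, "rx": 0, "ry": 0, "rz": 0, "gripper": -1}, {"tx": 0, "ty": 0, "tz": -2.6, "rx": 0, "ry": 0, "rz": 0, "gripper": -1}, {"tx": -3.7, "ty": 0.1, "tz": 0, "rx": 0, "ry": 0, "rz": 0, "gripper": -1}, {"tx": -3.7, "ty": 0.1, "tz": 0, "rx": 0, "ry": 0, "rz": 0, "gripper": -1}, {"tx": -3.7, "ty": 0.1, "tz": 0, "rx": 0, "ry": 0, "rz": 0, "gripper": -1}, {"tx": -3.7, "ty": 0.1, "tz": 0, "rx": 0, "ry": 0, "rz": 0, "gripper": -1}, {"tx": -3.7, "ty": 0.1, "tz": 0, "rx": 0, "ry": 0, "rz": 0, "gripper": -1}, {"tx": -3.7, "ty": 0.1, "tz": 0, "rx": 0, "ry": 0, "rz": 0, "gripper": -1}, {"tx": -3.9, "ty": 0.1, "tz": 0, "rx": 0, "ry": 0, "rz": 0, "gripper": -1}, {"tx": 0, "ty": 0, "tz": 0, "rx": 0, "ry": 0, "rz": 0, "gripper": -1}])

```text
clock: 5.6
eef_pos: [587.9, -131.5, 220.0]
tcp_rot: [3.141, 0.002, 1.915]
contact_force: [0.2, 0.2, -0.9]
opening: 0.226
```

```bash
cat >> h.py <<'E'
OFF=np.array([1.5,-2,-90.5])
def tool(dx,dy,dz,s):
    return np.round(Ro.from_euler('xyz',s['tcp_rot']).as_matrix().T@np.array([dx,dy,dz])/10,2)
E
python3 - <<'E'
from h import *
s=r.sense();print(s['clock'],s['eef_pos'],s['tcp_rot'],s['opening'],s['contact_force'])
p,d=r.grab_frame('scene');
a=p[170:340,210:400];
q,d2=r.grab_frame('wrist')
save('s4.png',np.hstack([cv2.resize(a,(470,420),interpolation=cv2.INTER_CUBIC),cv2.resize(q[:,100:430],(330,420))]))
for o in r.place_of('rod_tip','scene')[:2]: print(o['confidence'],o['location'])
print('pred',proj('scene',s['eef_pos']+OFF))
E
```

```text
5.6 [ 587.89414346 -131.47254591  219.96823438] [3.14141460e+00 1.57518624e-03 1.91480002e+00] 0.2260915364131713 [ 0.22781535  0.21202422 -0.90161402]
0.73 [234.4, 333.0]
pred (np.float64(235.25833977076735), np.float64(331.9751054262976))
```

View pics/s4.png

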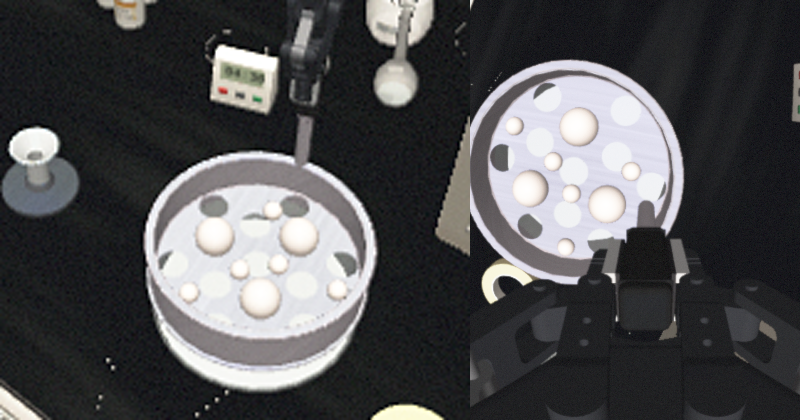

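The rod is held upright above the rim, and its predicted tip pixel matches the detection to within 1.5 px. The wrist picture shows all the balls clearly, so I'll cross-check their positions from it.

```bash
python3 - <<'E'
from h import *
s=r.sense()
W=lambda x,y,z:np.round(wun(y,x-370,s,z)[:2])
for n,x,y in [('S',631,171),('S',515,126),('S',553,161),('S',571,193),('S',566,247)]:print(n,W(x,y,69))
for x,y in [(579,126),(530,188),(608,203)]:print('L',W(x,y,71))
for x,y in [(541,141),(574,171),(617,156),(626,110),(567,214)]:print('H',W(x,y,60))
E
```

```text
S [ 569. -119.]
S [ 450. -114.]
S [ 497. -134.]
S [ 522. -158.]
S [ 532. -214.]
L [511. -95.]
L [ 482. -166.]
L [ 558. -155.]
H [ 477. -122.]
H [ 517. -139.]
H [ 552. -112.]
H [546. -68.]
H [ 523. -183.]
```

Emit:
move_arm(increments=[{"tx": 0.5, "ty": 0.08, "tz": 2, "rx": 0, "ry": 0, "rz": 0, "gripper": -1}, {"tx": 0, "ty": 0, "tz": 2.5, "rx": 0, "ry": 0, "rz": 0, "gripper": -1}, {"tx": 0, "ty": 0, "tz": 2.05, "rx": 0, "ry": 0, "rz": 0, "gripper": -1}, {"tx": 0, "ty": 0, "tz": 0, "rx": 0, "ry": 0, "rz": 0, "gripper": -1}, {"tx": 0.27, "ty": -0.295, "tz": 0, "rx": 0, "ry": 0, "rz": 0, "gripper": -1}, {"tx": 0.27, "ty": -0.295, "tz": 0, "rx": 0, "ry": 0, "rz": 0, "gripper": -1}, {"tx": 0.27, "ty": -0.295, "tz": 0, "rx": 0, "ry": 0, "rz": 0, "gripper": -1}, {"tx": 0.27, "ty": -0.295, "tz": 0, "rx": 0, "ry": 0, "rz": 0, "gripper": -1}, {"tx": 0.27, "ty": -0.295, "tz": 0, "rx": 0, "ry": 0, "rz": 0, "gripper": -1}, {"tx": 0.27, "ty": -0.295, "tz": 0, "rx": 0, "ry": 0, "rz": 0, "gripper": -1}, {"tx": 0.27, "ty": -0.295, "tz": 0, "rx": 0, "ry": 0, "rz": 0, "gripper": -1}, {"tx": 0, "ty": 0, "tz": -3, "rx": 0, "ry": 0, "rz": 0, "gripper": -1}])

```text
clock: 6.95
eef_pos: [556.7, -111.1, 181.7]
tcp_rot: [-3.135, -0.004, 1.918]
contact_force: [0.3, -0.1, -1.5]
opening: 0.226
```

```bash
cat >> h.py <<'E'
def look():
    s=r.sense();print(round(s['clock'],2),'tip',np.round(s['eef_pos']+OFF,1),np.round(s['tcp_rot'],3),np.round(s['contact_force'],1),round(s['opening'],3))
    for c in ['wrist','scene']:
        r.grab_frame(c)
        for q in ['small_1','large_1']:
            for o in r.place_of(q,c):
                z=69 if q[0]=='s' else 71
                P=wun(*o['location'],s,z) if c=='wrist' else unproj(c,*o['location'],z=z)
                if np.hypot(*(P[:2]-[518,-141]))<100: print(c,q,round(o['confidence'],2),np.round(o['location']),np.round(P[:2]))
E
python3 -c "from h import *;look()"
```

```text
6.95 tip [ 558.2 -113.1   91.2] [-3.135 -0.004  1.918] [ 0.3 -0.1 -1.5] 0.226
wrist small_1 0.93 [199. 204.] [ 502. -134.]
wrist small_1 0.8 [235. 222.] [ 524. -159.]
wrist small_1 0.69 [162. 150.] [ 447. -119.]
wrist large_1 0.68 [167. 228.] [ 512. -101.]
wrist large_1 0.59 [228. 171.] [ 480. -168.]
wrist large_1 0.56 [247. 260.] [ 558. -157.]
scene small_1 0.53 [280. 308.] [ 496. -139.]
scene small_1 0.4 [286. 348.] [ 536. -216.]
scene large_1 0.67 [291. 311.] [ 476. -161.]
scene large_1 0.58 [264. 333.] [ 563. -159.]
```

```bash
python3 - <<'E'
from h import *
for i in range(4):
    s=r.sense();print(s['clock'],np.round(s['eef_pos'],1),np.round(s['tcp_rot'],4));r.grab_frame('scene')
E
```

```text
7.25 [ 559.4 -111.7  184.1] [-3.1408e+00 -5.0000e-04  1.9176e+00]
7.3 [ 559.3 -111.7  183.9] [-3.1404e+00 -7.0000e-04  1.9177e+00]
7.35 [ 559.4 -111.7  183.9] [-3.1403e+00 -7.0000e-04  1.9176e+00]
7.4 [ 559.4 -111.7  183.9] [-3.1404e+00 -7.0000e-04  1.9176e+00]
```

```bash
python3 - <<'E'
from h import *
look()
s=r.sense();H=[]
q,d=r.grab_frame('wrist');save('w5.png',q[100:330,90:440],2.2)
E
```

```text
7.45 tip [ 561.  -113.7   93.5] [-3.141e+00 -1.000e-03  1.918e+00] [-0.4  0.9 -0.7] 0.226
wrist small_1 0.92 [160. 150.] [ 450. -118.]
wrist small_1 0.82 [194. 197.] [ 498. -133.]
wrist small_1 0.57 [231. 218.] [ 524. -158.]
wrist small_1 0.47 [287. 211.] [ 533. -215.]
wrist large_1 0.71 [244. 257.] [ 559. -158.]
wrist large_1 0.69 [161. 228.] [514. -98.]
wrist large_1 0.67 [269. 274.] [ 580. -175.]
wrist large_1 0.59 [227. 168.] [ 481. -170.]
wrist large_1 0.55 [210. 216.] [ 517. -140.]
scene small_1 0.64 [278. 324.] [ 522. -164.]
scene small_1 0.56 [280. 307.] [ 494. -137.]
scene small_1 0.55 [290. 286.] [ 447. -116.]
scene small_1 0.45 [286. 348.] [ 537. -215.]
scene large_1 0.53 [267. 332.] [ 556. -161.]
scene large_1 0.51 [292. 313.] [ 477. -165.]
scene large_1 0.5 [266. 294.] [505. -93.]
```

View pics/w5.png

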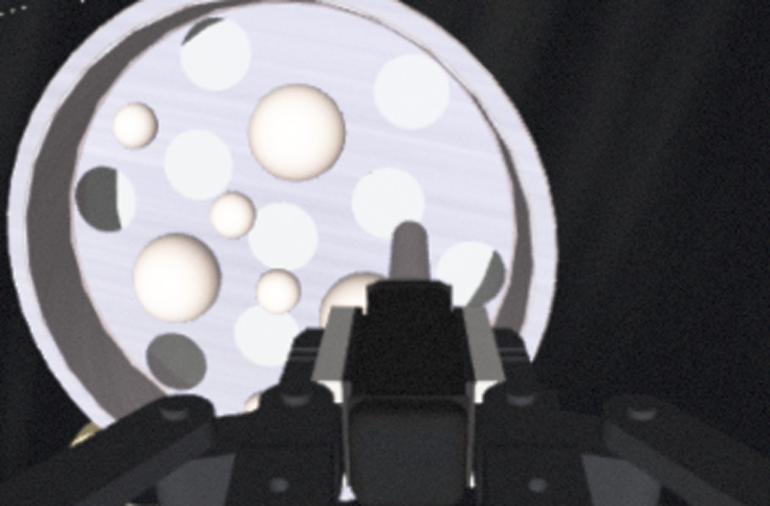

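S1 has dropped through. S5, S4, S3 and (partly hidden) S2 are still on the plate, and the settled wrist estimates match the overhead ones. Next I push S3 and then S4 into the centre hole.

Emit:
move_arm(increments=[{"tx": 0, "ty": 0, "tz": -2, "rx": 0, "ry": 0, "rz": 0, "gripper": -1}, {"tx": -2.55, "ty": -2.63, "tz": 0, "rx": 0, "ry": 0, "rz": 0, "gripper": -1}, {"tx": -2.55, "ty": -2.63, "tz": 0, "rx": 0, "ry": 0, "rz": 0, "gripper": -1}, {"tx": 0, "ty": 0, "tz": 1.5, "rx": 0, "ry": 0, "rz": 0, "gripper": -1}, {"tx": 0, "ty": 0, "tz": 3.45, "rx": 0, "ry": 0, "rz": 0, "gripper": -1}, {"tx": 0, "ty": 0, "tz": 0, "rx": 0, "ry": 0, "rz": 0, "gripper": -1}, {"tx": 0.42, "ty": 0.02, "tz": 0, "rx": 0, "ry": 0, "rz": 0, "gripper": -1}, {"tx": 0.42, "ty": 0.02, "tz": 0, "rx": 0, "ry": 0, "rz": 0, "gripper": -1}, {"tx": 0.42, "ty": 0.02, "tz": 0, "rx": 0, "ry": 0, "rz": 0, "gripper": -1}, {"tx": 0.42, "ty": 0.02, "tz": 0, "rx": 0, "ry": 0, "rz": 0, "gripper": -1}, {"tx": 0.42, "ty": 0.02, "tz": 0, "rx": 0, "ry": 0, "rz": 0, "gripper": -1}, {"tx": 0.42, "ty": 0.02, "tz": 0, "rx": 0, "ry": 0, "rz": 0, "gripper": -1}])

```text
clock: 9.0
eef_pos: [520.4, -153.1, 155.6]
tcp_rot: [3.141, 0.0, 1.918]
contact_force: [0.1, 0.5, -0.1]
opening: 0.227
```

Emit:
move_arm(increments=[{"tx": 0, "ty": 0, "tz": -4.5, "rx": 0, "ry": 0, "rz": 0, "gripper": -1}, {"tx": 1.93, "ty": -1.64, "tz": 0, "rx": 0, "ry": 0, "rz": 0, "gripper": -1}, {"tx": 1.92, "ty": -1.64, "tz": 0, "rx": 0, "ry": 0, "rz": 0, "gripper": -1}, {"tx": 0, "ty": 0, "tz": 4.5, "rx": 0, "ry": 0, "rz": 0, "gripper": -1}, {"tx": 0, "ty": 0, "tz": 0, "rx": 0, "ry": 0, "rz": 0, "gripper": -1}, {"tx": -0.25, "ty": 0.31, "tz": 0, "rx": 0, "ry": 0, "rz": 0, "gripper": -1}, {"tx": -0.25, "ty": 0.31, "tz": 0, "rx": 0, "ry": 0, "rz": 0, "gripper": -1}, {"tx": -0.25, "ty": 0.31, "tz": 0, "rx": 0, "ry": 0, "rz": 0, "gripper": -1}, {"tx": -0.25, "ty": 0.31, "tz": 0, "rx": 0, "ry": 0, "rz": 0, "gripper": -1}, {"tx": -0.25, "ty": 0.31, "tz": 0, "rx": 0, "ry": 0, "rz": 0, "gripper": -1}, {"tx": -0.25, "ty": 0.31, "tz": 0, "rx": 0, "ry": 0, "rz": 0, "gripper": -1}, {"tx": -0.25, "ty": 0.31, "tz": 0, "rx": 0, "ry": 0, "rz": 0, "gripper": -1}])

```text
clock: 10.2
eef_pos: [503.2, -137.7, 155.4]
tcp_rot: [3.142, 0.0, 1.918]
contact_force: [0.5, -1.0, -1.0]
opening: 0.227
```

Emit:
move_arm(increments=[{"tx": 0, "ty": 0, "tz": -2.5, "rx": 0, "ry": 0, "rz": 0, "gripper": -1}, {"tx": 0, "ty": 0, "tz": -2, "rx": 0, "ry": 0, "rz": 0, "gripper": -1}, {"tx": 0, "ty": 0, "tz": 0, "rx": 0, "ry": 0, "rz": 0, "gripper": -1}, {"tx": 0, "ty": 0, "tz": 0, "rx": 0, "ry": 0, "rz": 0, "gripper": -1}])

```text
clock: 10.6
eef_pos: [502.9, -137.6, 200.1]
tcp_rot: [3.141, 0.0, 1.918]
contact_force: [0.5, 0.1, -1.6]
opening: 0.228
```

```bash
python3 -c "from h import *;look()"
```

```text
10.6 tip [ 504.4 -139.6  109.6] [3.141 0.    1.918] [ 0.5  0.1 -1.6] 0.228
wrist small_1 0.59 [196. 304.] [ 528. -134.]
wrist small_1 0.53 [147. 224.] [ 449. -116.]
wrist large_1 0.93 [234. 324.] [ 558. -160.]
wrist large_1 0.68 [214. 243.] [ 484. -167.]
wrist large_1 0.65 [150. 301.] [511. -97.]
scene small_1 0.55 [288. 284.] [ 448. -110.]
scene small_1 0.38 [288. 346.] [ 531. -214.]
scene small_1 0.28 [264. 337.] [ 571. -165.]
scene large_1 0.74 [266. 296.] [509. -96.]
scene large_1 0.64 [263. 335.] [ 569. -160.]
scene large_1 0.58 [293. 310.] [ 470. -163.]
```

Emit:
move_arm(increments=[{"tx": 2.87, "ty": -1.67, "tz": 0, "rx": 0, "ry": 0, "rz": 0, "gripper": -1}, {"tx": 2.87, "ty": -1.67, "tz": 0, "rx": 0, "ry": 0, "rz": 0, "gripper": -1}, {"tx": 0, "ty": 0, "tz": 1.5, "rx": 0, "ry": 0, "rz": 0, "gripper": -1}, {"tx": 0, "ty": 0, "tz": 3.05, "rx": 0, "ry": 0, "rz": 0, "gripper": -1}, {"tx": 0, "ty": 0, "tz": 0, "rx": 0, "ry": 0, "rz": 0, "gripper": -1}])

```text
clock: 11.4
eef_pos: [449.9, -94.4, 152.4]
tcp_rot: [-3.138, -0.002, 1.918]
contact_force: [0.1, -0.2, -0.4]
opening: 0.227
```

Emit:
move_arm(increments=[{"tx": -0.36, "ty": -0.215, "tz": 0, "rx": 0, "ry": 0, "rz": 0, "gripper": -1}, {"tx": -0.36, "ty": -0.215, "tz": 0, "rx": 0, "ry": 0, "rz": 0, "gripper": -1}, {"tx": -0.36, "ty": -0.215, "tz": 0, "rx": 0, "ry": 0, "rz": 0, "gripper": -1}, {"tx": -0.36, "ty": -0.215, "tz": 0, "rx": 0, "ry": 0, "rz": 0, "gripper": -1}, {"tx": -0.36, "ty": -0.215, "tz": 0, "rx": 0, "ry": 0, "rz": 0, "gripper": -1}, {"tx": -0.36, "ty": -0.215, "tz": 0, "rx": 0, "ry": 0, "rz": 0, "gripper": -1}, {"tx": -0.36, "ty": -0.215, "tz": 0, "rx": 0, "ry": 0, "rz": 0, "gripper": -1}, {"tx": -0.36, "ty": -0.215, "tz": 0, "rx": 0, "ry": 0, "rz": 0, "gripper": -1}, {"tx": -0.36, "ty": -0.215, "tz": 0, "rx": 0, "ry": 0, "rz": 0, "gripper": -1}, {"tx": -0.36, "ty": -0.215, "tz": 0, "rx": 0, "ry": 0, "rz": 0, "gripper": -1}])

```text
clock: 12.4
eef_pos: [443.8, -136.5, 154.8]
tcp_rot: [-3.142, -0.0, 1.918]
contact_force: [-0.1, 0.5, -0.3]
opening: 0.228
```

Emit:
move_arm(increments=[{"tx": 0, "ty": 0, "tz": -2.5, "rx": 0, "ry": 0, "rz": 0, "gripper": -1}, {"tx": 0, "ty": 0, "tz": -2, "rx": 0, "ry": 0, "rz": 0, "gripper": -1}, {"tx": 0, "ty": 0, "tz": 0, "rx": 0, "ry": 0, "rz": 0, "gripper": -1}, {"tx": 0, "ty": 0, "tz": 0, "rx": 0, "ry": 0, "rz": 0, "gripper": -1}])

```text
clock: 12.8
eef_pos: [443.9, -136.2, 199.7]
tcp_rot: [3.141, 0.0, 1.918]
contact_force: [0.1, 0.3, -0.7]
opening: 0.227
```

```bash
python3 - <<'E'
from h import *
look()
p,d=r.grab_frame('scene');q,d=r.grab_frame('wrist')
A=cv2.resize(p[230:340,255:375],(436,400),interpolation=cv2.INTER_CUBIC)
B=cv2.resize(q[100:330,230:440],(364,400),interpolation=cv2.INTER_CUBIC)
save('s6.png',np.hstack([A,B]))
E
```

```text
12.8 tip [ 445.4 -138.2  109.2] [3.141 0.    1.918] [ 0.1  0.3 -0.7] 0.227
wrist small_1 0.71 [212. 355.] [ 518. -131.]
wrist small_1 0.69 [204. 255.] [ 432. -154.]
wrist large_1 0.96 [176. 363.] [511. -97.]
wrist large_1 0.82 [252. 381.] [ 559. -158.]
wrist large_1 0.54 [204. 274.] [ 447. -148.]
scene small_1 0.39 [287. 345.] [ 530. -213.]
scene large_1 0.73 [293. 311.] [ 473. -164.]
scene large_1 0.65 [266. 294.] [507. -93.]
scene large_1 0.57 [265. 331.] [ 560. -156.]
```

View pics/s6.png

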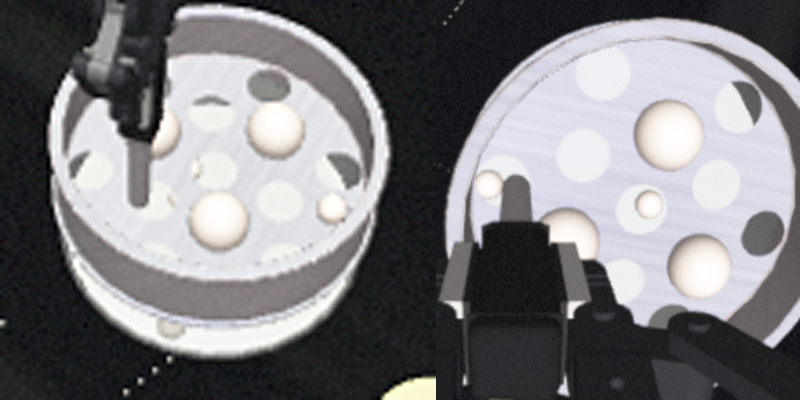

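S3, S4 and S5 are down; two of them show through holes in the receiver. Only S2 remains on the plate, at scene-crop (332,207). I push it tangentially into the hole at (565,-202).

Emit:
move_arm(increments=[{"tx": -3.4, "ty": 1.22, "tz": 0, "rx": 0, "ry": 0, "rz": 0, "gripper": -1}, {"tx": -3.4, "ty": 1.22, "tz": 0, "rx": 0, "ry": 0, "rz": 0, "gripper": -1}, {"tx": -3.4, "ty": 1.22, "tz": 0, "rx": 0, "ry": 0, "rz": 0, "gripper": -1}, {"tx": 0, "ty": 0, "tz": 0, "rx": 0, "ry": 0, "rz": 0, "gripper": -1}, {"tx": 0, "ty": 0, "tz": 1.5, "rx": 0, "ry": 0, "rz": 0, "gripper": -1}, {"tx": 0, "ty": 0, "tz": 3.0, "rx": 0, "ry": 0, "rz": 0, "gripper": -1}, {"tx": 0, "ty": 0, "tz": 0, "rx": 0, "ry": 0, "rz": 0, "gripper": -1}])

```text
clock: 13.9
eef_pos: [511.5, -218.7, 152.3]
tcp_rot: [-3.139, -0.003, 1.918]
contact_force: [0.3, 0.3, -1.4]
opening: 0.225
```

Emit:
move_arm(increments=[{"tx": 0.01, "ty": 0.4, "tz": 0, "rx": 0, "ry": 0, "rz": 0, "gripper": -1}, {"tx": 0.01, "ty": 0.4, "tz": 0, "rx": 0, "ry": 0, "rz": 0, "gripper": -1}, {"tx": 0.01, "ty": 0.4, "tz": 0, "rx": 0, "ry": 0, "rz": 0, "gripper": -1}, {"tx": 0.01, "ty": 0.4, "tz": 0, "rx": 0, "ry": 0, "rz": 0, "gripper": -1}, {"tx": 0.01, "ty": 0.4, "tz": 0, "rx": 0, "ry": 0, "rz": 0, "gripper": -1}, {"tx": 0.01, "ty": 0.4, "tz": 0, "rx": 0, "ry": 0, "rz": 0, "gripper": -1}, {"tx": 0.01, "ty": 0.4, "tz": 0, "rx": 0, "ry": 0, "rz": 0, "gripper": -1}, {"tx": 0.01, "ty": 0.4, "tz": 0, "rx": 0, "ry": 0, "rz": 0, "gripper": -1}, {"tx": 0.01, "ty": 0.4, "tz": 0, "rx": 0, "ry": 0, "rz": 0, "gripper": -1}, {"tx": 0.01, "ty": 0.4, "tz": 0, "rx": 0, "ry": 0, "rz": 0, "gripper": -1}])

```text
clock: 14.9
eef_pos: [550.6, -204.9, 154.8]
tcp_rot: [-3.142, -0.0, 1.918]
contact_force: [0.8, -0.2, -0.9]
opening: 0.228
```

Emit:
move_arm(increments=[{"tx": 0, "ty": 0, "tz": -3, "rx": 0, "ry": 0, "rz": 0, "gripper": -1}, {"tx": 0, "ty": 0, "tz": -3.5, "rx": 0, "ry": 0, "rz": 0, "gripper": -1}, {"tx": 4, "ty": -0.5, "tz": 0, "rx": 0, "ry": 0, "rz": 0, "gripper": -1}, {"tx": 4, "ty": -0.5, "tz": 0, "rx": 0, "ry": 0, "rz": 0, "gripper": -1}, {"tx": 4, "ty": -0.5, "tz": 0, "rx": 0, "ry": 0, "rz": 0, "gripper": -1}, {"tx": 4, "ty": -0.5, "tz": 0, "rx": 0, "ry": 0, "rz": 0, "gripper": -1}, {"tx": 0, "ty": 0, "tz": 0, "rx": 0, "ry": 0, "rz": 0, "gripper": -1}, {"tx": 0, "ty": 0, "tz": 0, "rx": 0, "ry": 0, "rz": 0, "gripper": -1}, {"tx": 0, "ty": 0, "tz": 0, "rx": 0, "ry": 0, "rz": 0, "gripper": -1}])

```text
clock: 15.8
eef_pos: [477.8, -61.8, 220.0]
tcp_rot: [3.141, 0.001, 1.918]
contact_force: [0.1, -0.6, -1.5]
opening: 0.226
```

```bash
python3 - <<'E'
from h import *
look()
p,d=r.grab_frame('scene');q,d=r.grab_frame('top')
A=cv2.resize(p[230:340,255:375],(436,400),interpolation=cv2.INTER_CUBIC)
B=cv2.resize(q[190:270,292:366],(364,400),interpolation=cv2.INTER_CUBIC)
save('s7.png',np.hstack([A,B]))
E
```

```text
15.8 tip [479.3 -63.8 129.5] [3.141e+00 1.000e-03 1.918e+00] [ 0.1 -0.6 -1.5] 0.226
wrist small_1 0.66 [248. 211.] [ 439. -144.]
wrist large_1 0.86 [234. 296.] [ 513. -100.]
scene small_1 0.47 [292. 312.] [ 478. -164.]
scene small_1 0.41 [282. 347.] [ 543. -209.]
scene large_1 0.73 [291. 312.] [ 477. -164.]
scene large_1 0.64 [266. 295.] [507. -94.]
scene large_1 0.53 [265. 333.] [ 562. -159.]
```

View pics/s7.png

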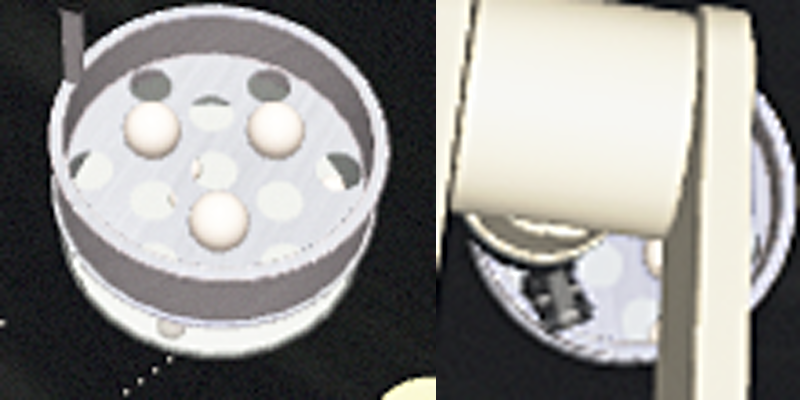

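No small ball is left on the plate, the three large ones are still seated, and pieces of fallen balls show through the holes. Next I carry the rod back over the holder.

Emit:
move_arm(increments=[{"tx": 3.24, "ty": 1.47, "tz": 0, "rx": 0, "ry": 0, "rz": 0, "gripper": -1}, {"tx": 3.24, "ty": 1.47, "tz": 0, "rx": 0, "ry": 0, "rz": 0, "gripper": -1}, {"tx": 3.24, "ty": 1.47, "tz": 0, "rx": 0, "ry": 0, "rz": 0, "gripper": -1}, {"tx": 3.24, "ty": 1.46, "tz": 0, "rx": 0, "ry": 0, "rz": 0, "gripper": -1}, {"tx": 3.24, "ty": 1.46, "tz": 0, "rx": 0, "ry": 0, "rz": 0, "gripper": -1}, {"tx": 0, "ty": 0, "tz": 0, "rx": 0, "ry": 0, "rz": 0, "gripper": -1}, {"tx": 0, "ty": 0, "tz": 0, "rx": 0, "ry": 0, "rz": 0, "gripper": -1}, {"tx": 0, "ty": 0, "tz": 0, "rx": 0, "ry": 0, "rz": 0, "gripper": -1}])

```text
clock: 17.0
eef_pos: [490.7, 115.2, 219.6]
tcp_rot: [-3.141, 0.0, 1.917]
contact_force: [-0.4, -0.2, -0.3]
opening: 0.227
```

```bash
python3 - <<'E'
from h import *
s=r.sense();print(s['clock'],s['eef_pos'],s['tcp_rot'],s['opening'],s['contact_force'])
q,d=r.grab_frame('wrist');save('w8.png',q[120:300,180:380],3)
print(tool(*(np.array([491.4,115.5,0])-[s['eef_pos'][0],s['eef_pos'][1],0]),s))
for o in r.place_of('holder','wrist')[:1]: print(o['confidence'],wun(*o['location'],s,0))
for o in r.place_of('rod_tip','wrist')[:1]: print(o['confidence'],o['location'],wun(*o['location'],s,s['eef_pos'][2]-90.5))
E
```

```text
17.0 [490.7475684  115.18107847 219.63815795] [-3.14102896e+00  2.86106506e-04  1.91744372e+00] 0.22721488668353307 [-0.43352362 -0.22521827 -0.33982546]
[ 0.01  0.07 -0.  ]
0.86 [492.68670171 113.20012314   0.        ]
```

View pics/w8.png

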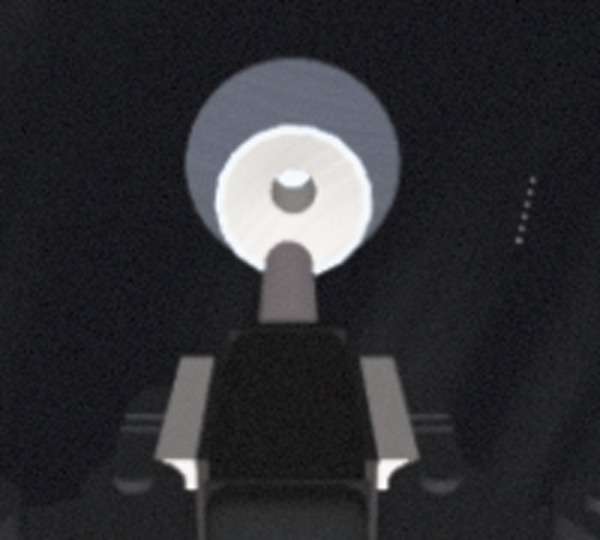

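The rod hangs above the funnel, in line with the bore. I lower it.

Emit:
move_arm(increments=[{"tx": 0, "ty": 0.07, "tz": 2, "rx": 0, "ry": 0, "rz": 0, "gripper": -1}, {"tx": 0, "ty": 0, "tz": 2.5, "rx": 0, "ry": 0, "rz": 0, "gripper": -1}, {"tx": 0, "ty": 0, "tz": 1.5, "rx": 0, "ry": 0, "rz": 0, "gripper": -1}, {"tx": 0, "ty": 0, "tz": 1, "rx": 0, "ry": 0, "rz": 0, "gripper": -1}, {"tx": 0, "ty": 0, "tz": 1, "rx": 0, "ry": 0, "rz": 0, "gripper": -1}, {"tx": 0, "ty": 0, "tz": 0, "rx": 0, "ry": 0, "rz": 0, "gripper": -1}, {"tx": 0, "ty": 0, "tz": 0, "rx": 0, "ry": 0, "rz": 0, "gripper": -1}])

```text
clock: 17.85
eef_pos: [491.9, 116.1, 140.1]
tcp_rot: [3.141, 0.0, 1.917]
contact_force: [0.5, -0.1, -0.2]
opening: 0.225
```

Emit:
move_arm(increments=[{"tx": 0, "ty": 0, "tz": 1, "rx": 0, "ry": 0, "rz": 0, "gripper": -1}, {"tx": 0, "ty": 0, "tz": 1, "rx": 0, "ry": 0, "rz": 0, "gripper": -1}, {"tx": 0, "ty": 0, "tz": 1, "rx": 0, "ry": 0, "rz": 0, "gripper": -1}, {"tx": 0, "ty": 0, "tz": 0.6, "rx": 0, "ry": 0, "rz": 0, "gripper": -1}, {"tx": 0, "ty": 0, "tz": 0, "rx": 0, "ry": 0, "rz": 0, "gripper": -1}, {"tx": 0, "ty": 0, "tz": 0, "rx": 0, "ry": 0, "rz": 0, "gripper": -1}])

```text
clock: 18.45
eef_pos: [491.4, 116.1, 103.6]
tcp_rot: [-3.141, -0.0, 1.918]
contact_force: [-0.3, 0.3, -0.7]
opening: 0.226
```

No contact force, and the tip is about 3 mm above the bore's bottom. I release the rod and retreat straight up, then away.

Emit:
move_arm(increments=[{"tx": 0, "ty": 0, "tz": 0.2, "rx": 0, "ry": 0, "rz": 0, "gripper": -1}, {"tx": 0, "ty": 0, "tz": 0, "rx": 0, "ry": 0, "rz": 0, "gripper": -1}, {"tx": 0, "ty": 0, "tz": 0, "rx": 0, "ry": 0, "rz": 0, "gripper": 1}, {"tx": 0, "ty": 0, "tz": 0, "rx": 0, "ry": 0, "rz": 0, "gripper": 1}, {"tx": 0, "ty": 0, "tz": 0, "rx": 0, "ry": 0, "rz": 0, "gripper": 1}, {"tx": 0, "ty": 0, "tz": 0, "rx": 0, "ry": 0, "rz": 0, "gripper": 1}, {"tx": 0, "ty": 0, "tz": 0, "rx": 0, "ry": 0, "rz": 0, "gripper": 1}, {"tx": 0, "ty": 0, "tz": 0, "rx": 0, "ry": 0, "rz": 0, "gripper": 1}, {"tx": 0, "ty": 0, "tz": 0, "rx": 0, "ry": 0, "rz": 0, "gripper": 1}])

```text
clock: 19.35
eef_pos: [491.6, 116.1, 101.8]
tcp_rot: [3.142, 0.0, 1.918]
contact_force: [-0.3, -0.0, -0.2]
opening: 0.997
```

Emit:
move_arm(increments=[{"tx": 0, "ty": 0, "tz": -2, "rx": 0, "ry": 0, "rz": 0, "gripper": 1}, {"tx": 0, "ty": 0, "tz": -3.5, "rx": 0, "ry": 0, "rz": 0, "gripper": 1}, {"tx": 0, "ty": 0, "tz": -4, "rx": 0, "ry": 0, "rz": 0, "gripper": 1}, {"tx": 0, "ty": 0, "tz": -4, "rx": 0, "ry": 0, "rz": 0, "gripper": 1}, {"tx": 4, "ty": 0, "tz": 0, "rx": 0, "ry": 0, "rz": 0, "gripper": 1}, {"tx": 4, "ty": 0, "tz": 0, "rx": 0, "ry": 0, "rz": 0, "gripper": 1}, {"tx": 4, "ty": 0, "tz": 0, "rx": 0, "ry": 0, "rz": 0, "gripper": 1}, {"tx": 4, "ty": 0, "tz": 0, "rx": 0, "ry": 0, "rz": 0, "gripper": 1}, {"tx": 4, "ty": 0, "tz": 0, "rx": 0, "ry": 0, "rz": 0, "gripper": 1}, {"tx": 0, "ty": 0, "tz": 0, "rx": 0, "ry": 0, "rz": 0, "gripper": 1}])

```text
clock: 20.35
eef_pos: [422.2, 307.8, 236.8]
tcp_rot: [3.141, -0.001, 1.921]
contact_force: [0.5, -0.3, 0.1]
opening: 0.997
```

```bash
python3 - <<'E'
from h import *
s=r.sense();print(s['clock'],s['eef_pos'],s['opening'])
p,d=r.grab_frame('scene');q,d=r.grab_frame('top')
A=cv2.resize(p[190:340,205:375],(420,370),interpolation=cv2.INTER_CUBIC)
B=cv2.resize(q[190:264,230:366],(680,370),interpolation=cv2.INTER_CUBIC)
save('s9.png',np.vstack([cv2.copyMakeBorder(A,0,0,0,260,cv2.BORDER_CONSTANT),B]),0.8)
for c,qq,z in [('scene','rod_grip',110),('top','rod_grip',110)]:
    for o in r.place_of(qq,c)[:1]: print(c,o['confidence'],unproj(c,*o['location'],z=z))
E
```

```text
20.35 [422.18878728 307.83045687 236.84630242] 0.9973681744648334
scene 0.56 [492.24147429 118.91465566 110.        ]
top 0.45 [492.96285063 117.64348559 110.        ]
```

View pics/s9.png

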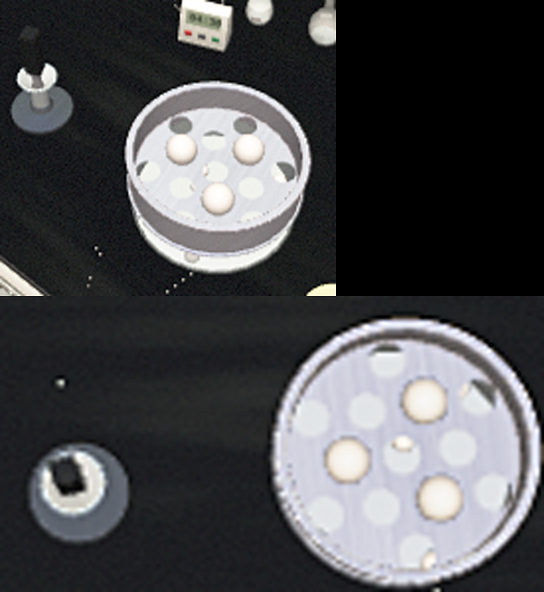

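```bash
python3 -c "from h import *;print(r.sign_off())"
```

```text
the job is handed in; nothing more can be done
None
```

The job is handed in at about 20.5 s of the 72 s allowed. The sign-off gives no verdict.

I took the rod from its holder, pushed each of the five small balls into an open hole with its tip, and stood the rod back in the holder. I then released it and moved the arm clear.

**Last checks (scene and top pictures):**
- **Small balls:** none is left on the plate. Three show, clipped by hole edges and so below the plate, and one appears through the receiver's wall. I did not count all five separately in the receiver.
- **Large balls:** all three still sit in their original holes.
- **Rod:** it stands upright in the holder. The two cameras put the grip about 4 to 5 mm off the measured holder axis at grip height, which fits a lean of about 3° in the loose bore, though those readings were of low confidence (about 0.5). The tip's depth was not measured after release; at letting go it was about 1 mm above the bore's bottom.
- **Arm and bench:** gripper fully open and clear of everything. The arm's path stayed well clear of the beaker, timer and tape. I did not re-measure their positions.

**What went wrong on the way:**
- The first move call was refused because its rows left out some keys. I resent it.
- Poses read right after a move were off by up to about 4 mm until the arm settled. The first push therefore ran a few millimetres off its line but still dropped its ball.

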